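# Show the model cabin's freshly glued roof to the inspection camera

### The arm

A 6-joint arm with a two-finger parallel gripper is mounted at the origin on the work surface. World frame = base frame: x ahead of the robot, y to its left, z up, the work surface at z = 0. Lengths are in m, angles in rad, forces in N, time in s.
With the tool pointing down it reaches from about 0.275 to 0.85 m from the base axis. Payload 5.2 kg.
Tool frame: the origin (TCP) lies between the finger pads; the fingertips stand ahead of it and the grasp point (between the pads) lies 11 mm behind it (bot.tips_ahead is the z of the fingertips in the tool frame, in m); z points along the fingers, y is the direction in which the jaws open and shut (so a half turn about z gives the same grasp; the last joint's range is limited). The gripper opens to 85 mm and grips with 20 to 120 N. Pads are 22 mm wide; open, the fingers measure 114 mm over their backs; the gripper's body (76 mm by 85 mm) begins 54 mm behind the grasp point. The pads swing forward as they close: fully open they stand 13 mm farther back than shut.
Start: joints at [-1.432, 0.259, 1.535, -0, 1.348, -0.203], TCP at [0.184, -0.518, 0.239] pointing down, gripper open.
Joint ranges: [-3.14, 3.14], [-0.91, 2.08], [0.19, 2.58], [-1.22, 4.36], [0.22, 2.71], [-3.12, 3.12]. Speed limits (rad/s): [2.57, 2.57, 3.14, 3.14, 3.14, 3.14].

### API

Orientations are given as a unit quaternion [w, x, y, z].
In Python, from rig import bot, observe, cams, job gives the robot as it stands. Calls block until the motion is done:
- bot.move_to(position, orientation): joint-space move of the TCP to a pose.
- bot.movel(position, velocity=0.15, rot=None, until_force=None): straight line of the TCP; rot=None keeps the orientation; velocity is the mean speed in m/s. With until_force (N) it stops when the force on the tool has changed by that much, and returns True; else False.
- bot.set_joints(angles): joint-space move.
- bot.move_gripper(opening): opening from 0.0 (shut) to 1.0 (fully open); the grip force is fixed at half the most; returns when the fingers have stopped.
- bot.hold(seconds).
- bot.ik(position, orientation): joint angles nearest the present ones, or None.
- observe(): the state.
- cams.snapshot(name): name is "side" or "top" or "wrist"; returns a dict with "image" (480x640x3 uint8, red, green, blue), "fx", "fy", "cx", "cy" (pixels), "pose" (4x4, takes a point from camera to world coordinates); the wrist camera has in their place "hand_eye" (4x4, takes a point from camera to tool coordinates, whose origin is the TCP and whose axes are the flange's). Camera axes: x right, y up, looking along -z (the intrinsics and any distortion apply to the point x, -y, -z); pixel columns grow to the right and rows downward; lengths in m; the calibration is good to about 2 mm. A picture is of the moment at which its call begins: read the wrist's pose just before it. There is no depth.
A pose or a line that the arm cannot do raises bot.PlanningError and nothing moves.
- job.hand_in(): hands the job in, once; it reports no verdict.
The state is a dict: "clock": time; "joint_pos": joint angles; "joint_vel": joint speeds; "joint_efforts": joint torques, N m; "position": TCP position; "tcp_rot": TCP orientation; "force": force on the tool from outside, world axes, zero at the start; "wrist_torque": the same for the moment, N m; "width": opening from 0.0 (shut) to 1.0 (fully open).
Only numpy, scipy, OpenCV 4.12 (cv2) and the standard library are available. Lean on these libraries where they do the work, as an engineer would, in place of code of your own. Each camera call takes 0.05 s, during which the arm holds its last target.

### The job

The glue on the model cabin's roof has set: first take the brass weight and the wooden block off the roof and stand each one upright in the tray that already holds one of its kind. Then lift the roof off (its chimney is a handy grip) and hold it up to the inspection camera without touching the camera: middle of the roof level with the lens, straight in front of it and about 20 cm away, the gable with the red and yellow window squarely towards the lens and tipped up by about 20 degrees so that the lens sees under the eaves. Finish while still holding it there, and leave everything else where it is.

Things in the scene. Friction and masses are not known exactly. Their poses are not given: they have to be found in the camera images.
- cabin: Model log cabin, fixed to the table: light grey plinth 240 x 170 x 15 mm, dark log walls 200 (x) x 130 (y) mm outside, wall tops 95 mm above the table. Origin: centre of the plinth's underside, on the table. x runs along the cabin, towards its door end; z up.
- roof: Loose roof, 0.35 kg: dark shingles, 224 mm (x) by 160 mm (y), flat ridge deck 196 x 50 mm with its top at z = 62 mm, brick chimney on its middle. Origin: centre of the eaves' underside, which rests on the wall tops; lips reach 6 mm down inside the walls with 2.5 mm play: lift straight up first. x: along the ridge to the front gable (light wood, red and yellow window; the back one is dark). z up.
- chimney (a point): Grip point on the chimney, which is part of the roof: 34 x 34 mm square (sides along the roof's x and y), standing from z = 62 to 112 mm in the roof's frame. This point is on its axis at z = 90 mm, 22 mm below its top. Axes as the roof's.
- roof_mid (a point): Middle of the roof: at z = 35 mm over the eaves' underside, on the centre line. Axes as the roof's (x to the window gable, z up).
- roof_front (a point): Middle of the front (window) gable, 105 mm in +x from roof_mid.
- roof_back (a point): Middle of the plain back gable, 105 mm in -x from roof_mid.
- lens (a point): Centre of the lens face of the inspection camera, 205 to 245 mm above the table. x points from the lens back into the camera, level: the camera looks along -x of this frame; y level, z up. So the middle of the roof belongs at (-200, 0, 0) mm in this frame, with the roof's x towards +x of this frame but raised 20 degrees.
- camera: Inspection camera on a fixed stand: 120 mm square dark foot, 18 mm column 312 mm tall, grey and black camera head with a 36 mm lens tube with a blue ring. Origin: on the table straight below the lens face; the column stands 80 mm behind it (in +x). Axes level as the lens's.
- weight: The brass weight on the roof (for judging; use weight_mid for its place). Origin: centre of its underside.
- weight_mid (a point): Centre of the loose brass weight, 0.2 kg, a cylinder of 30 mm diameter and 36 mm high with a small knob on top (51 mm in all). It stands on the roof's ridge deck about 65 mm from the chimney's axis, on either end. The point is 22 mm above its underside, on its axis (z).
- block: The wooden block on the roof (for judging; use block_mid for its place). Origin: centre of its underside.
- block_mid (a point): Centre of the loose light wooden block, 40 g, 34 (x) x 30 (y) x 44 (z) mm. It stands on the ridge deck about 65 mm from the chimney's axis, on the other end than the brass weight, its x roughly along the ridge (either way). The point is 22 mm above its underside.
- weight_tray: Blue open tray for brass weights, fixed: 164 (x) x 124 (y) x 24 mm high, walls and floor 4 mm. Origin: centre of its underside, on the table. A second brass weight already stands in its -x half.
- weight_tray_free (a point): Centre of the free half of the blue tray, on its inner floor (4 mm above the table), 38 mm in +x of the tray's centre.
- block_tray: Orange open tray for wooden blocks, fixed, same size as the blue one. A second wooden block already stands in its -x half.
- block_tray_free (a point): Centre of the free half of the orange tray, on its inner floor (4 mm above the table), 38 mm in +x of the tray's centre.
- old_weight: Brass weight already in the blue tray, same shape as the one on the roof. Origin: centre of its underside. Leave it.
- old_block: Wooden block already in the orange tray, same size as the one on the roof. Origin: centre of its underside. Leave it.
- glue: White glue bottle with orange cap, 52 mm diameter, 150 mm tall, standing. Origin: centre of its underside. Leave it.
- paint: Green paint jar with black lid, 56 mm diameter, 60 mm tall. Origin: centre of its underside. Leave it.
- screwdriver: Screwdriver lying on the table. Leave it.
- brush: Paint brush lying on the table. Leave it.
- steel_square: Flat steel bar, 140 x 30 x 6 mm, lying on the table. Leave it.
Mind the look-alikes: they are no part of the job. Leave any purple look-alike of the block alone.

How it is judged:
On the way, in this order (a step that is already met when the one before it is completed fails the run):
1. The brass weight stands in the blue tray and the wooden block in the orange tray, both let go, with the roof still seated on the cabin (x of weight_mid in the frame of weight_tray between -0.072 and 0.072 m and y of weight_mid in the frame of weight_tray between -0.052 and 0.052 m and z of weight_mid in the frame of weight_tray between 0.018 and 0.034 m and angle between each of weight_mid, block_mid's own z axis and vertical below 0.2 rad and linear speed of each of weight, block below 0.03 m/s and contact force between the fingers and weight below 0.1 N and x of block_mid in the frame of block_tray between -0.072 and 0.072 m and y of block_mid in the frame of block_tray between -0.052 and 0.052 m and z of block_mid in the frame of block_tray between 0.018 and 0.034 m and contact force between the fingers and block below 0.1 N and distance of roof_mid from where it was at the start of the episode below 0.02 m and contact force between the fingers and roof below 0.1 N), for 0.2 s.
2. The roof is lifted clear of the cabin (z of roof_mid in the frame of cabin above 0.15 m and contact force between roof and cabin below 0.1 N and contact force between the fingers and roof above 1 N), for 0.1 s.
At the end, for the whole second after the job is handed in: Roof held still, off the cabin: its middle 160-240 mm before the lens, within 30 mm of the lens axis sideways and in height, square within 12 deg, window gable to the lens, tipped up 11.5-28.5 deg; weight in blue and block in orange tray, upright within 11 deg, released, at rest (x of roof_mid in the frame of lens between -0.24 and -0.16 m and y of roof_mid in the frame of lens between -0.03 and 0.03 m and z of roof_mid in the frame of lens between -0.03 and 0.03 m and angle between roof_mid's own x axis and vertical between 1.07 and 1.37 rad and angle between the y axis of roof_mid and the y axis of lens, either way round below 0.21 rad and distance between roof_front and lens below 0.16 m and distance between roof_back and lens above 0.24 m and contact force between the fingers and roof above 1 N and contact force between roof and cabin below 0.1 N and linear speed of each of roof, weight, block below 0.03 m/s and angular speed of roof below 0.1 rad/s and x of weight_mid in the frame of weight_tray between -0.072 and 0.072 m and y of weight_mid in the frame of weight_tray between -0.052 and 0.052 m and z of weight_mid in the frame of weight_tray between 0.018 and 0.034 m and angle between each of weight_mid, block_mid's own z axis and vertical below 0.2 rad and contact force between the fingers and weight below 0.1 N and x of block_mid in the frame of block_tray between -0.072 and 0.072 m and y of block_mid in the frame of block_tray between -0.052 and 0.052 m and z of block_mid in the frame of block_tray between 0.018 and 0.034 m and contact force between the fingers and block below 0.1 N); the arm keeps its last pose, push and grip.
It fails at once if Something touched the inspection camera with more than 1 N (contact force between anything else and camera above 1 N).
It fails at once if A bystander was moved: more than 40 mm for the weight and block already in the trays, more than 30 mm for the other things (distance of any of old_weight, old_block from where it was at the start of the episode above 0.04 m or distance of any of glue, paint, screwdriver, brush, steel_square from where it was at the start of the episode above 0.03 m).
It also fails if it takes over 72 s, if anything falls off the work surface, if the arm or the gripper's body presses on something with over 40 N, if the wrist force passes 120 N, or if a joint passes its speed limit or range.

## Working session

There is one attempt and no reset: what is moved stays moved. The work goes in short steps, each a Python script; the robot and the scene stay as the last script left them, time stands still between calls to the robot, and variables do not carry over. Pictures are saved under pics/ and viewed, and the job is handed in when it is done.

```bash
mkdir -p pics; ls
python3 - <<'E'
from rig import bot, observe, cams, job
import cv2, numpy as np
for n in ["side","top","wrist"]:
    o=observe()
    s=cams.snapshot(n)
    cv2.imwrite(f"pics/{n}0.png",s["image"][:,:,::-1])
    print(n,s["fx"],s["fy"],s["cx"],s["cy"],[k for k in s]); print(np.round(s.get("pose",s.get("hand_eye")),4))
print(observe()); print(bot.tips_ahead)
E
```

```text
pics
side 500.3835489334405 500.3835489334405 317.4084002965763 238.5993259853902 ['image', 'fx', 'fy', 'cx', 'cy', 'pose']
[[-0.8246  0.316  -0.4692  0.0088]
 [-0.5656 -0.4734  0.6752  0.8187]
 [-0.0088  0.8222  0.5691  0.8267]
 [ 0.      0.      0.      1.    ]]
top 442.87038309315056 442.87038309315056 318.7765550009025 248.0270477005475 ['image', 'fx', 'fy', 'cx', 'cy', 'pose']
[[ 2.7600e-02  9.9170e-01 -1.2520e-01  4.4040e-01]
 [-9.9960e-01  2.8000e-02  1.1000e-03  4.6000e-03]
 [ 4.6000e-03  1.2510e-01  9.9210e-01  1.2359e+00]
 [ 0.0000e+00  0.0000e+00  0.0000e+00  1.0000e+00]]
wrist 379.9529630891363 379.9529630891363 319.41248527335785 234.45862325675617 ['image', 'fx', 'fy', 'cx', 'cy', 'hand_eye']
[[-8.000e-04  9.638e-01  2.667e-01  6.550e-02]
 [ 1.000e+00  9.000e-04 -5.000e-04 -7.000e-04]
 [-7.000e-04  2.667e-01 -9.638e-01 -1.334e-01]
 [ 0.000e+00  0.000e+00  0.000e+00  1.000e+00]]
{'clock': 0.15, 'joint_pos': array([-1.43177665e+00,  2.59202236e-01,  1.53583940e+00, -1.61254396e-05,
        1.34798410e+00, -2.02843800e-01]), 'joint_vel': array([-0.00097138, -0.00334934, -0.00248078,  0.00063811,  0.00129269,
       -0.00018185]), 'joint_efforts': array([ 2.08120910e-03, -4.46385598e+01, -2.90821552e+01, -1.49244574e-04,
        8.17484310e-03,  1.83873857e-05]), 'position': array([ 0.18432264, -0.51777872,  0.23864822]), 'tcp_rot': array([-7.16425338e-04,  9.85426148e-01,  1.70102302e-01,  1.50042378e-05]), 'force': array([-0.79823019, -0.32425611,  0.12622242]), 'wrist_torque': array([0.00326873, 0.03423339, 0.02044803]), 'width': 0.9998927144580447}
0.008
```

View pics/top0.png

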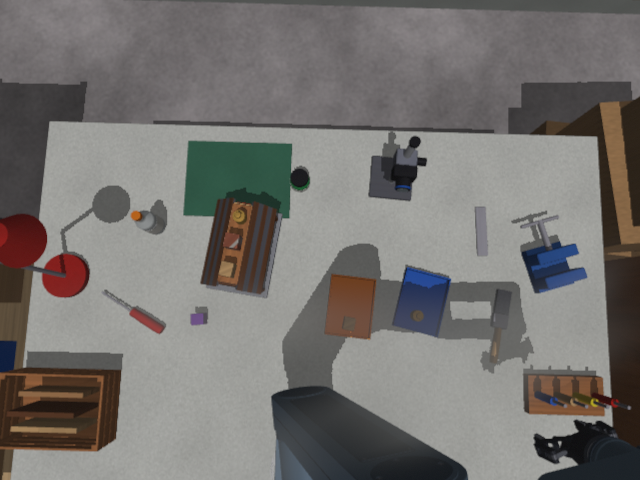

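View pics/side0.png

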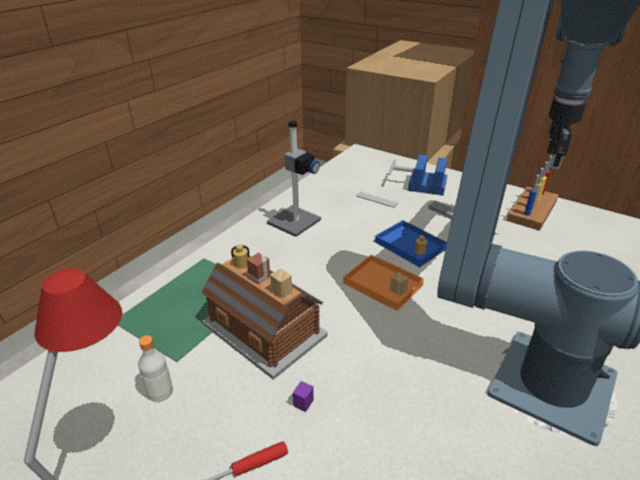

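View pics/wrist0.png

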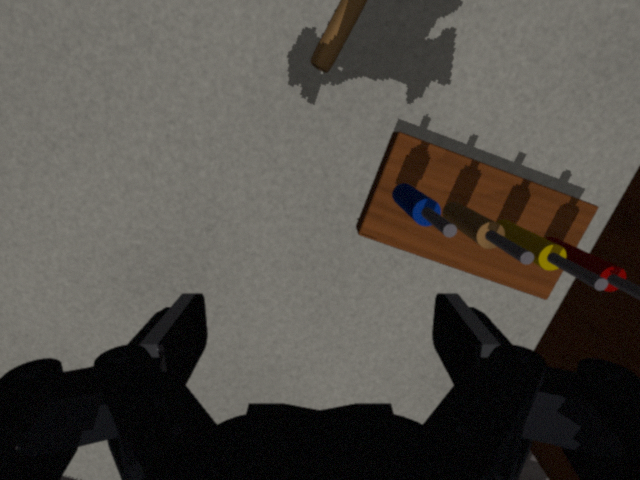

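```bash
cat > h.py <<'E'
import numpy as np, cv2
from scipy.spatial.transform import Rotation as R
def q2R(q): return R.from_quat([q[1],q[2],q[3],q[0]]).as_matrix()
def R2q(M): x,y,z,w=R.from_matrix(M).as_quat(); return [w,x,y,z]
def wpose(o,s):
    T=np.eye(4); T[:3,:3]=q2R(o["tcp_rot"]); T[:3,3]=o["position"]; return T@s["hand_eye"]
def ray(s,uv,P=None):
    P=s["pose"] if P is None else P
    d=np.array([(uv[0]-s["cx"])/s["fx"],-(uv[1]-s["cy"])/s["fy"],-1.0])
    return P[:3,3],P[:3,:3]@d
def onplane(s,uv,z,P=None):
    c,d=ray(s,uv,P); return c+d*(z-c[2])/d[2]
def tri(rays):
    A=np.zeros((3,3));b=np.zeros(3)
    for c,d in rays:
        d=d/np.linalg.norm(d); M=np.eye(3)-np.outer(d,d); A+=M;b+=M@c
    p=np.linalg.solve(A,b); 
    return p,[np.linalg.norm((np.eye(3)-np.outer(d,d)/(d@d))@(p-c)) for c,d in rays]
def proj(s,p,P=None):
    P=s["pose"] if P is None else P
    q=P[:3,:3].T@(np.asarray(p)-P[:3,3]); return np.array([s["cx"]+s["fx"]*q[0]/-q[2], s["cy"]-s["fy"]*q[1]/-q[2]])
def crop(img,x0,y0,x1,y1,f,name):
    cv2.imwrite(name,cv2.resize(img[y0:y1,x0:x1,::-1] if True else 0,None,fx=f,fy=f,interpolation=cv2.INTER_CUBIC))
E
python3 - <<'E'
import cv2,pickle
a=cv2.imread("pics/top0.png");b=cv2.imread("pics/side0.png")
f=lambda i,x0,y0,x1,y1,k:cv2.resize(i[y0:y1,x0:x1],None,fx=k,fy=k,interpolation=cv2.INTER_CUBIC)
cv2.imwrite("pics/t1.png",f(a,180,180,310,305,6*0.8)); cv2.imwrite("pics/s1.png",f(b,180,230,340,380,4)); cv2.imwrite("pics/s2.png",f(b,250,110,450,310,3)); cv2.imwrite("pics/t2.png",f(a,310,130,470,350,2.7))
E
```

```text
(no output)
```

View pics/t1.png

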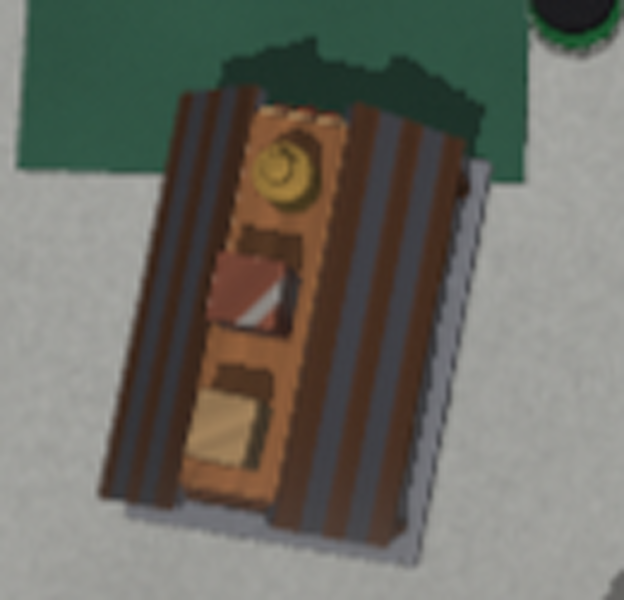

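View pics/s1.png

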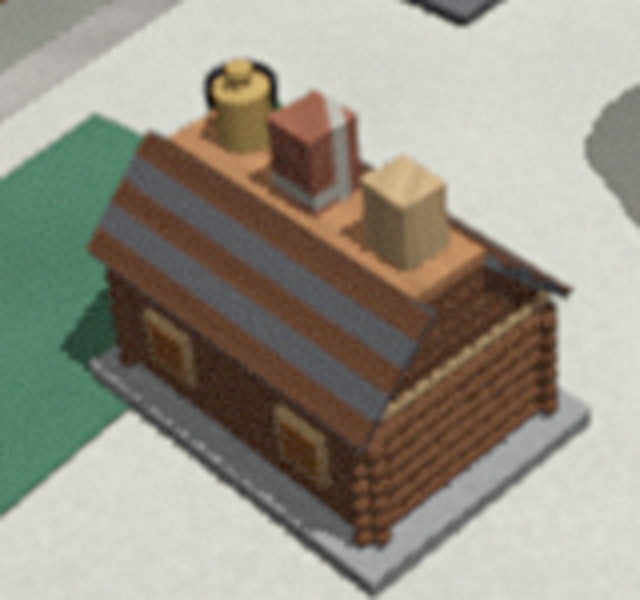

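View pics/s2.png

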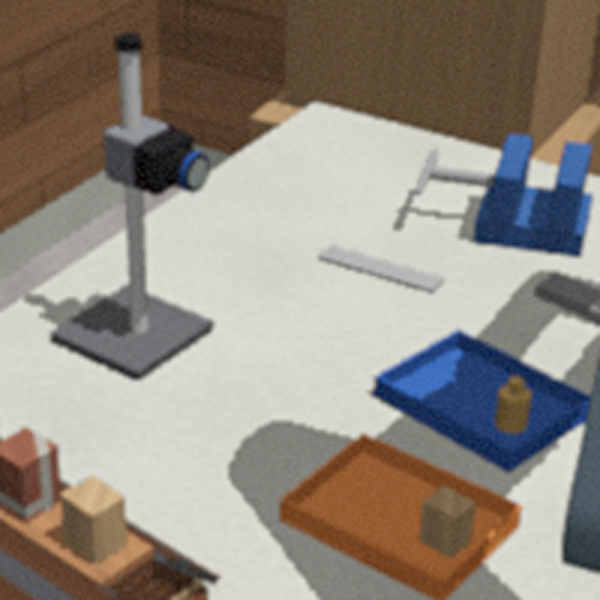

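View pics/t2.png

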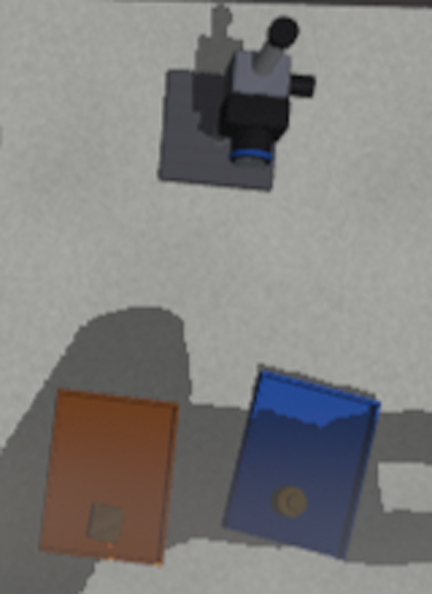

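```bash
cat > m1.py <<'E'
from h import *
from rig import cams
t=cams.snapshot("top"); s=cams.snapshot("side")
import pickle; pickle.dump((t,s),open("ts.pkl","wb"))
hs=cv2.cvtColor(t["image"],cv2.COLOR_RGB2HSV)
def box(mask,roi):
    m=np.zeros_like(mask);x0,y0,x1,y1=roi;m[y0:y1,x0:x1]=mask[y0:y1,x0:x1]
    m=cv2.morphologyEx(m,cv2.MORPH_CLOSE,np.ones((5,5)))
    c=max(cv2.findContours(m,0,2)[0],key=cv2.contourArea); return cv2.minAreaRect(c)
for n,lo,hi,roi in [("orange",(5,120,50),(15,255,255),(310,260,388,350)),("blue",(105,120,40),(125,255,255),(385,255,460,345))]:
    r=box(cv2.inRange(hs,lo,hi),roi); print(n,np.round(r[0],1),np.round(r[1],1),round(r[2],1))
    P=np.array([onplane(t,p,0.024) for p in cv2.boxPoints(r)])
    print(np.round(P,3).tolist(),np.linalg.norm(P[1]-P[0]),np.linalg.norm(P[2]-P[1]),P.mean(0))
print("old weight top",onplane(t,(418,315),.045),"old block",onplane(t,(349,322),.048))
for n,uv,z in [("weight knob",(238.4,214),.208),("chimney",(231.5,240.5),.207),("block top",(226.5,269),.201)]: print(n,onplane(t,uv,z))
print("lens",onplane(t,(402.7,187),.225))
print("glue cap",onplane(t,(137,216),.15),"paint",onplane(t,(299,178),.06))
E
python3 m1.py
```

```text
orange [351.6 293.6] [44.8 34.6] 6.3
[[0.429, -0.025, 0.024], [0.523, -0.033, 0.024], [0.513, -0.155, 0.024], [0.419, -0.146, 0.024]] 0.09382811196985862 0.12262635095555466 [ 0.47110745 -0.08960049  0.024     ]
blue [425.  286.9] [45.6 30.3] 14.0
[[0.468, -0.219, 0.024], [0.549, -0.239, 0.024], [0.522, -0.361, 0.024], [0.441, -0.34, 0.024]] 0.0832806290432241 0.12426718135595322 [ 0.4947955 -0.2897559  0.024    ]
old weight top [ 0.4184872  -0.26578573  0.045     ] old block [ 0.39516045 -0.08222346  0.048     ]
weight knob [0.64567733 0.19531202 0.208     ]
chimney [0.58224401 0.20847251 0.207     ]
block top [0.51547578 0.21782196 0.201     ]
lens [ 0.71761587 -0.18916055  0.225     ]
glue cap [0.64498636 0.4579275  0.15      ] paint [0.7798876  0.06256858 0.06      ]
```

```bash
cat >> h.py <<'E'
def down(yaw):
    "tool z down, tool x along yaw (world)"
    c,s_=np.cos(yaw),np.sin(yaw)
    return np.array([[c,s_,0],[s_,-c,0],[0,0,-1.]])
E
python3 - <<'E'
from h import *
from rig import bot, observe, cams
yaw=np.deg2rad(-9.8); ch=np.array([.582,.2085]); p=ch-.045*np.array([np.cos(yaw),np.sin(yaw)])
q=R2q(down(yaw)); print(bot.ik([*p,.324],q))
bot.move_to([*p,.324],q); o=observe(); print(o["clock"],o["joint_pos"],o["position"])
bot.hold(.3)
o=observe(); s=cams.snapshot("wrist"); 
import pickle; pickle.dump((o,s),open("w1.pkl","wb"))
cv2.imwrite("pics/w1.png",s["image"][:,:,::-1])
t,ss=pickle.load(open("ts.pkl","rb")); cv2.imwrite("pics/x.png",ss["image"][:,:,::-1])
hs=cv2.cvtColor(t["image"],cv2.COLOR_RGB2HSV)
for n,lo,hi,roi in [("orange",(3,100,30),(16,255,255),(310,260,388,350)),("blue",(105,90,25),(125,255,255),(385,255,460,345))]:
    m=np.zeros(hs.shape[:2],np.uint8);x0,y0,x1,y1=roi;m[y0:y1,x0:x1]=cv2.inRange(hs,lo,hi)[y0:y1,x0:x1]
    m=cv2.morphologyEx(m,cv2.MORPH_CLOSE,np.ones((7,7)))
    r=cv2.minAreaRect(max(cv2.findContours(m,0,2)[0],key=cv2.contourArea)); 
    P=np.array([onplane(t,p,0.024) for p in cv2.boxPoints(r)])
    print(n,np.round(r[0],1),np.round(P,3).tolist(),np.linalg.norm(P[1]-P[0]),np.linalg.norm(P[2]-P[1]),P.mean(0))
E
```

```text
[ 1.89873828e-01  2.72408174e-01  1.31247734e+00 -4.44089210e-16
  1.55670714e+00  1.93171242e+00]
3.1333 [ 1.88635341e-01  2.72570244e-01  1.31263258e+00 -2.65554187e-04
  1.55665495e+00  1.93150429e+00] [0.53791231 0.21539757 0.32384186]
orange [350.2 306. ] [[0.362, -0.018, 0.024], [0.524, -0.033, 0.024], [0.513, -0.156, 0.024], [0.352, -0.139, 0.024]] 0.16212759825140005 0.12352302272962047 [ 0.4378196  -0.08642405  0.024     ]
blue [423.6 293.3] [[0.431, -0.211, 0.024], [0.549, -0.239, 0.024], [0.524, -0.361, 0.024], [0.406, -0.332, 0.024]] 0.1217171526617743 0.12491175472656024 [ 0.47747446 -0.28580946  0.024     ]
```

View pics/w1.png

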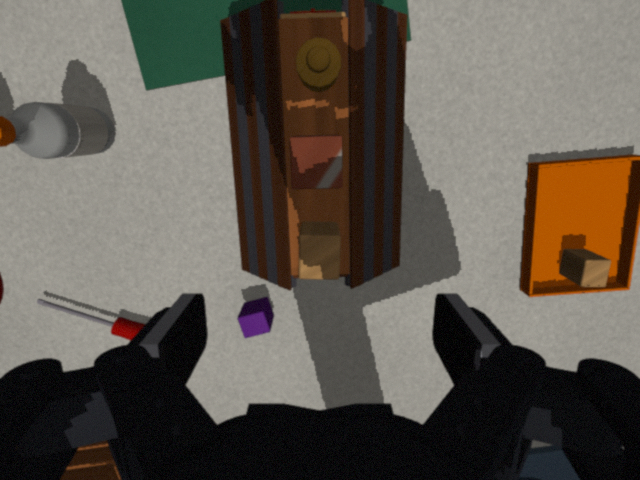

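Run:
```python
from h import *
import pickle
o,s=pickle.load(open("w1.pkl","rb")); t,ss=pickle.load(open("ts.pkl","rb"))
im=s["image"]; im=np.clip(im.astype(float)*1.8,0,255).astype(np.uint8)
crop(im,260,0,380,150,4,"pics/c1.png"); crop(im,260,120,380,300,3.3,"pics/c2.png")
C=np.array([(260,368),(379,404),(345,557),(223,525)])/2.7+[310,130]
P=np.array([onplane(t,p,.024) for p in C]); print(P.round(3).tolist(),np.linalg.norm(P[1]-P[0]),np.linalg.norm(P[2]-P[1]),P.mean(0))
d=(P[0]+P[1]-P[2]-P[3])/2; yaw=np.arctan2(d[1],d[0]); print(np.rad2deg(yaw),"free",P.mean(0)+.038*d/np.linalg.norm(d))
im2=np.clip(t["image"].astype(float)*1.5,0,255).astype(np.uint8)
crop(im2,360,125,450,215,6,"pics/c3.png"); crop(ss["image"],260,115,340,240,4.5,"pics/c4.png")
crop(im2,385,255,460,345,6,"pics/c5.png")
```

```text
[[0.55, -0.238, 0.024], [0.516, -0.359, 0.024], [0.363, -0.324, 0.024], [0.391, -0.202, 0.024]] 0.12530039116214062 0.1575669317938565 [ 0.4549187  -0.28085096  0.024     ]
-12.988479315349256 free [ 0.49194648 -0.28939165  0.024     ]
```

View pics/c1.png

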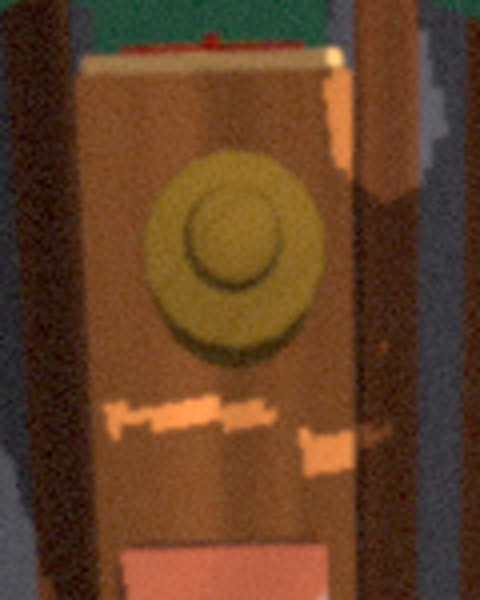

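View pics/c2.png

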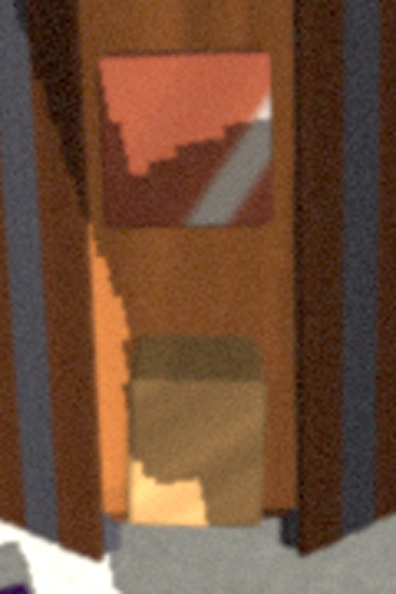

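View pics/c3.png

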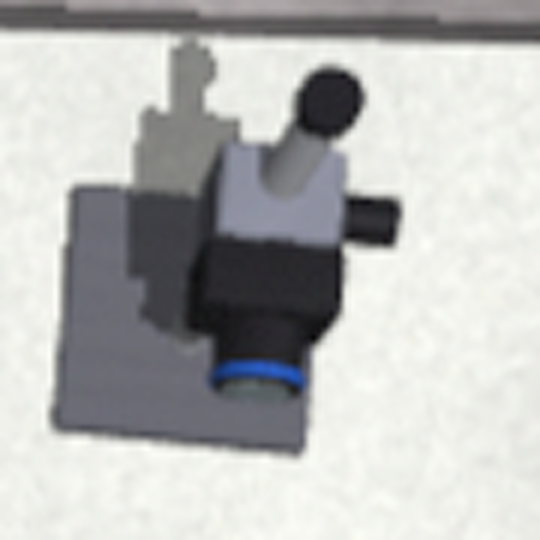

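View pics/c4.png

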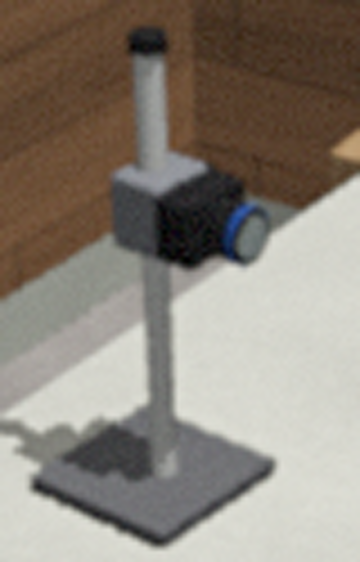

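View pics/c5.png

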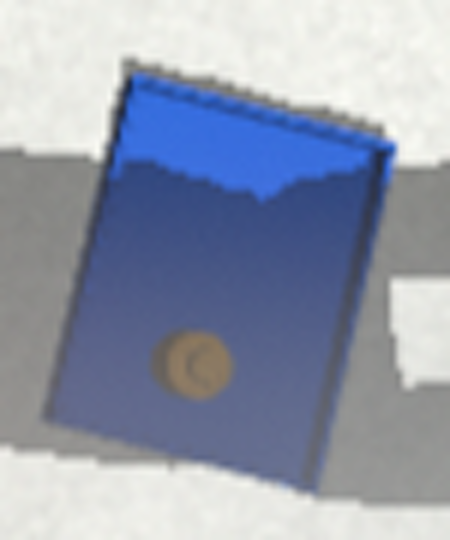

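Run:
```python
from h import *
import pickle
o,s=pickle.load(open("w1.pkl","rb")); t,ss=pickle.load(open("ts.pkl","rb"))
P=wpose(o,s)
W=lambda c,f,x0,y0:np.array(c)/f+[x0,y0]
k=onplane(s,W((235,233),4,260,0),.208,P); dsk=onplane(s,W((235,247),4,260,0),.193,P)
print("knob",k,"disc",dsk)
ch=[onplane(s,p,.207,P) for p in W([(100,55),(272,52),(273,225),(105,228)],3.3,260,120)]
bl=[onplane(s,p,.201,P) for p in W([(133,380),(263,378),(261,523),(130,524)],3.3,260,120)]
for n,c in(("chim",ch),("block",bl)):
    c=np.array(c); print(n,c.mean(0),[np.linalg.norm(c[i]-c[i-1]).round(4) for i in range(4)]); d=c[0]+c[1]-c[2]-c[3]; print(np.rad2deg(np.arctan2(d[1],d[0])))
d=k-np.mean(bl,0); print("ridge yaw",np.rad2deg(np.arctan2(d[1],d[0])))
# deck edges far end / near end
e=[onplane(s,p,.157,P) for p in W([(80,72),(345,68)],4,260,0)]; print("deck front edge",e,np.linalg.norm(e[0]-e[1]))
# lens
T=lambda c:ray(t,W(c,6,360,125)); S=lambda c:ray(ss,W(c,4.5,260,115))
l,r=tri([T((256,386)),S((252,240))]); print("lens",l,r)
ct,r=tri([T((330,100)),S((148,40))]); print("coltop",ct,r)
f=[onplane(t,W(c,6,360,125),.012) for c in [(72,187),(52,430),(302,455)]]
print("foot",np.round(f,4).tolist(),np.linalg.norm(f[0]-f[1]),np.linalg.norm(f[2]-f[1]), "centre",(f[0]+f[2])/2)
a=f[0]-f[1];b=f[2]-f[1]; print("axis yaw",np.rad2deg(np.arctan2(a[1],a[0])),np.rad2deg(np.arctan2(b[1],b[0]))+90)
d=(f[0]+f[2])/2-l; print("lens->col",d,np.hypot(*d[:2]),np.rad2deg(np.arctan2(d[1],d[0])))
g=[onplane(ss,W(c,4.5,260,115),.0) for c in [(34,487),(160,545),(274,465)]]
print("side foot",np.round(g,4).tolist(),(g[0]+g[2])/2,np.linalg.norm(g[0]-g[1]),np.linalg.norm(g[2]-g[1]))
```

```text
knob [0.64298422 0.19739018 0.208     ] disc [0.64340793 0.19732865 0.193     ]
chim [0.58176554 0.20935107 0.207     ] [np.float64(0.0336), np.float64(0.0333), np.float64(0.0336), np.float64(0.0337)]
-8.972602555036572
block [0.51582818 0.21897045 0.201     ] [np.float64(0.0328), np.float64(0.0276), np.float64(0.033), np.float64(0.0287)]
-10.80474316298771
ridge yaw -9.632166109520343
deck front edge [array([0.68187584, 0.21851177, 0.157     ]), array([0.67446268, 0.17216927, 0.157     ])] 0.04693168121669768
lens [ 0.71584777 -0.19338434  0.20616764] [np.float64(0.0013785834636781528), np.float64(0.0013785834636779897)]
coltop [ 0.79332531 -0.19867606  0.31504931] [np.float64(0.0011134095867899548), np.float64(0.0011134095867897137)]
foot [[0.864, -0.1417, 0.012], [0.7452, -0.1338, 0.012], [0.7365, -0.2517, 0.012]] 0.11910296975948667 0.11825327166164377 centre [ 0.80027974 -0.19672288  0.012     ]
axis yaw -3.819678427055095 -4.197074719859273
lens->col [ 0.08443197 -0.00333854 -0.19416764] 0.08449795062137487 -2.2643628814904146
side foot [[0.863, -0.1458, 0.0], [0.7508, -0.1373, 0.0], [0.7435, -0.2587, 0.0]] [ 0.8032564 -0.2022416  0.       ] 0.11258481235349031 0.12166252360323535
```

```bash
cat > plan.py <<'E'
from h import *
yaw=np.deg2rad(-9.6)
WT=np.array([.643,.1974]); BL=np.array([.5158,.2190]); CH=np.array([.5818,.2094])
WF=np.array([.492,-.289]); WY=np.deg2rad(-13); 
OC=np.array([.4378,-.0864]); OY=np.deg2rad(-5.5); OF=OC+.038*np.array([np.cos(OY),np.sin(OY)])
lens=np.array([.7165,-.1928,.206]); LY=np.deg2rad(-4)
def roofR(yaw,pitch): return R.from_euler('ZY',[yaw,-pitch]).as_matrix()
def toolR(Rr,k):
    # k: 0 jaws along roof y (tool x=+roof x); 1: tool y=+roof x ; 2: tool y=-roof x; 3 tool x=-roof x
    x,y,z=Rr.T
    tz=-z; ty={0:-y,3:y,1:x,2:-x}[k]
    return np.column_stack([np.cross(ty,tz),ty,tz])
def tcp_from_mid(mid,Rr,k,zc=.090):
    g=mid+Rr@np.array([0,0,zc-.035]); T=toolR(Rr,k); return g+T[:,2]*.011,T
E
python3 - <<'E'
from plan import *
from rig import bot
np.set_printoptions(precision=3,suppress=True)
Rf=roofR(LY,np.deg2rad(20)); print(Rf[:,0])
mid=lens-.2*np.array([np.cos(LY),np.sin(LY),0])
for k in range(4):
    p,T=tcp_from_mid(mid,Rf,k); print(k,p,bot.ik(p,R2q(T)))
    p,T=tcp_from_mid(np.array([*CH,.13]),roofR(yaw,0),k); print("  pick",p,bot.ik(p,R2q(T)), bot.ik(p+[0,0,.15],R2q(T)))
for p,y,z in [(WT,yaw,.17),(BL,yaw,.17),(WF,WY,.018),(OF,OY,.018)]:
    print(p,bot.ik([*p,z],R2q(down(y))))
E
```

```text
[ 0.937 -0.066  0.342]
0 [ 0.502 -0.178  0.247] [-0.683  0.029  1.841  0.237  0.995  0.856]
  pick [0.582 0.209 0.174] [ 0.165  0.427  1.455 -0.     1.259  1.904] [ 0.165  0.347  1.21  -0.     1.585  1.904]
1 [ 0.502 -0.178  0.247] [-0.683  0.029  1.841  0.237  0.995 -0.715]
  pick [0.582 0.209 0.174] [ 0.165  0.427  1.455 -0.     1.259  0.333] [ 0.165  0.347  1.21  -0.     1.585  0.333]
2 [ 0.502 -0.178  0.247] [-0.683  0.029  1.841  0.237  0.995  2.427]
  pick [0.582 0.209 0.174] [ 0.165  0.427  1.455 -0.     1.259 -2.809] [ 0.165  0.347  1.21  -0.     1.585 -2.809]
3 [ 0.502 -0.178  0.247] [-0.683  0.029  1.841  0.237  0.995 -2.286]
  pick [0.582 0.209 0.174] [ 0.165  0.427  1.455 -0.     1.259 -1.238] [ 0.165  0.347  1.21  -0.     1.585 -1.238]
[0.643 0.197] [ 0.132  0.524  1.308 -0.     1.31   1.871]
[0.516 0.219] [ 0.202  0.332  1.61  -0.     1.199  1.941]
[ 0.492 -0.289] [-0.727  0.531  1.733 -0.     0.878  1.071]
[ 0.476 -0.09 ] [-0.418  0.416  1.95  -0.     0.775  1.249]
```

Run:
```python
from plan import *
from rig import bot, observe, cams
q=R2q(down(yaw))
bot.movel([*WT,.275],.25,rot=q)
f=bot.movel([*WT,.170],.12,until_force=15); o=observe(); print(f,o["position"],o["clock"])
bot.move_gripper(0); o=observe(); print(o["width"],o["force"])
bot.movel([*WT,.19],.06); bot.movel([*WT,.29],.2); o=observe(); print(o["width"],o["force"],o["clock"])
s=cams.snapshot("wrist"); cv2.imwrite("pics/w2.png",s["image"][:,:,::-1])
s=cams.snapshot("side"); crop(s["image"],180,180,360,330,4,"pics/s3.png")
```

```text
False [0.64354357 0.19758776 0.17122408] 5.125
0.3301384765560063 [-0.56012765 -1.14261592  3.68696794]
0.32925821763338675 [-0.08372144 -0.67104119 -2.34593841] 6.8167
```

View pics/w2.png

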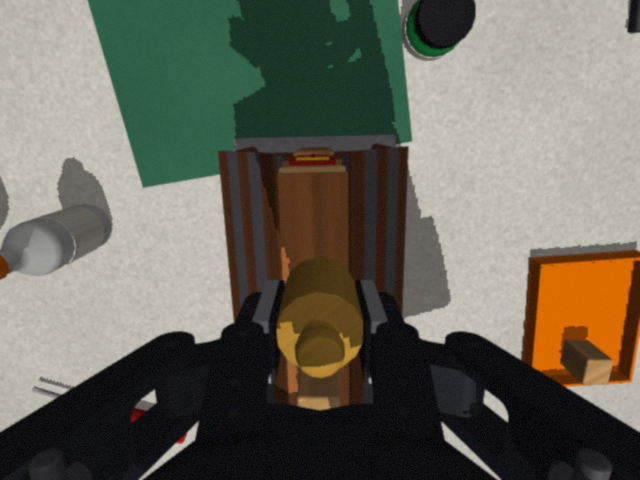

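View pics/s3.png

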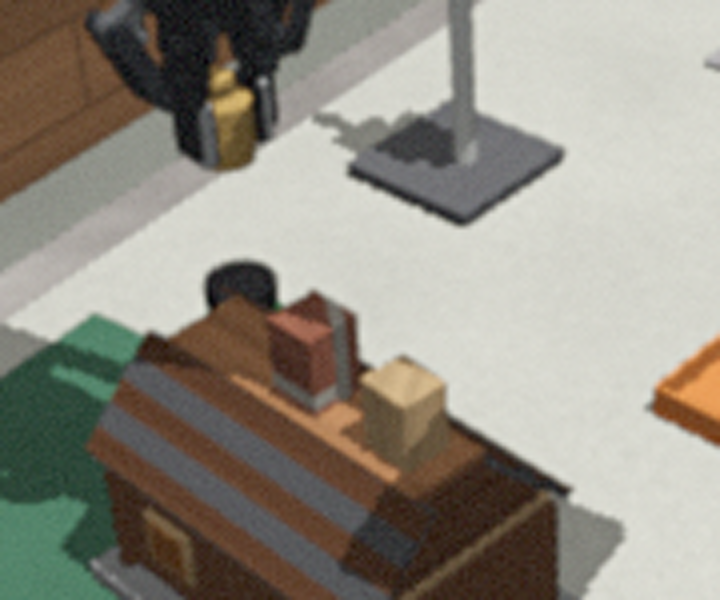

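The weight is upright in the jaws (about 318,320 in the wrist view). The red and yellow window at (312,158) confirms the front gable is the +x end. Next I place the weight.

Run:
```python
from plan import *
from rig import bot, observe, cams
bot.move_to([.48,.02,.29],R2q(down(np.deg2rad(-11))))
qw=R2q(down(WY))
bot.move_to([*WF,.13],qw); o=observe(); print(o["position"],o["clock"])
bot.movel([*WF,.04],.15); f=bot.movel([*WF,.0175],.04,until_force=4); o=observe(); print(f,o["position"],o["force"])
bot.move_gripper(.72); bot.movel([*WF,.10],.15); bot.movel([*WF,.2],.3)
o=observe(); print(o["clock"],o["force"])
s=cams.snapshot("wrist"); cv2.imwrite("pics/w3.png",s["image"][:,:,::-1])
import pickle; pickle.dump((o,s),open("w3.pkl","wb"))
```

```text
[ 0.492773   -0.28809432  0.13059783] 9.175
True [ 0.49154679 -0.28869648  0.01754583] [-0.90071968  0.63874034  4.46657296]
12.0917 [-0.66497608 -0.25617602 -1.09071986]
```

View pics/w3.png

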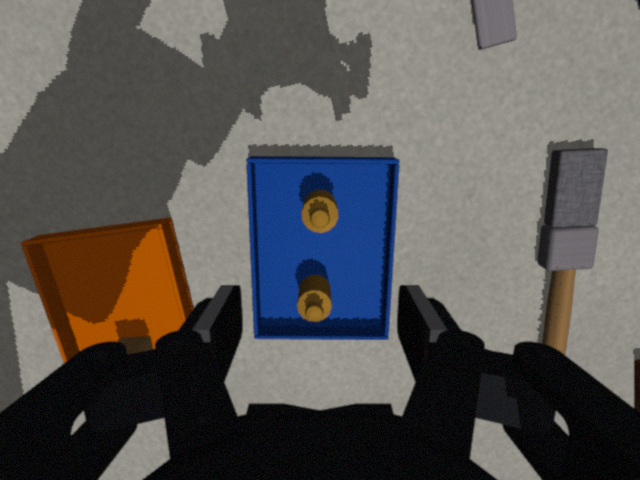

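Two brass weights now stand in the blue tray: the new one at (320,213) and the old one at (315,303). There are three block candidates in w1.png:
- **Light block on the roof deck, (319,258):** this is the one meant, on the deck at the end opposite the weight.
- **Purple cube on the table, (255,317):** a look-alike, left alone.
- **Old block in the orange tray, (585,268):** left alone.

Crop c2 already showed the roof block enlarged.

Run:
```python
from plan import *
from rig import bot, observe, cams
by=np.deg2rad(-10)
q=R2q(down(by))
bot.move_to([.46,-.02,.28],R2q(down(np.deg2rad(-11))))
bot.move_gripper(1.0)
bot.move_to([*BL,.275],q)
f=bot.movel([*BL,.171],.15,until_force=15); o=observe(); print(f,o["position"],o["clock"])
bot.move_gripper(0); o=observe(); print(o["width"],o["force"])
bot.movel([*BL,.19],.06); bot.movel([*BL,.28],.25)
s=cams.snapshot("side"); crop(s["image"],180,150,360,330,3.3,"pics/s4.png")
qo=R2q(down(OY))
bot.move_to([*OF,.13],qo); o=observe(); print(o["width"],o["position"],o["clock"])
s=cams.snapshot("side"); crop(s["image"],300,150,460,310,3.5,"pics/s5.png")
```

```text
False [0.51656348 0.21855228 0.17196619] 15.4083
0.34145438114071874 [0.1712183  0.17262228 3.78143933]
0.34343421770563215 [ 0.47616349 -0.08956456  0.13028979] 18.2833
```

View pics/s4.png

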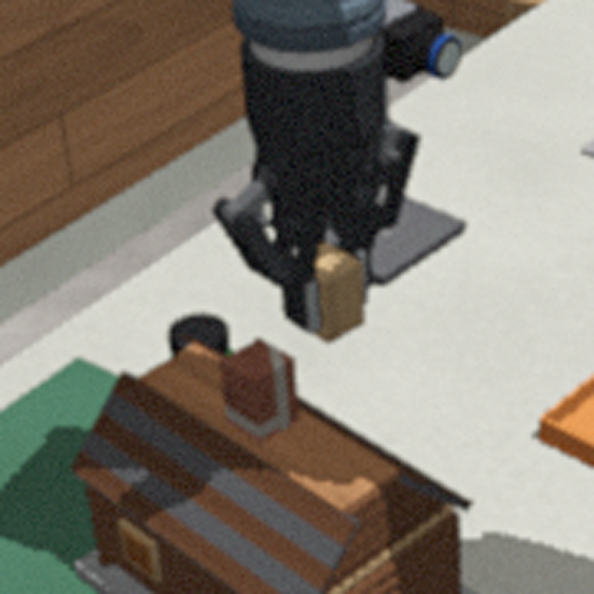

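View pics/s5.png

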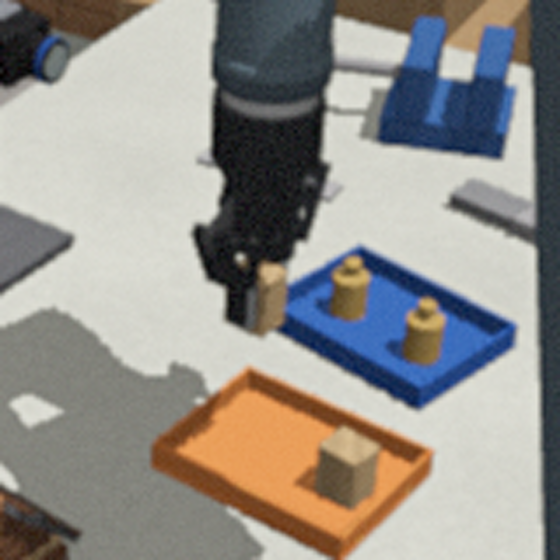

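The block is upright in the jaws above the free half of the orange tray. Now I place it.

Run:
```python
from plan import *
from rig import bot, observe, cams
bot.movel([*OF,.04],.15); f=bot.movel([*OF,.0165],.04,until_force=3); o=observe(); print(f,o["position"],o["force"])
bot.move_gripper(.72); bot.movel([*OF,.10],.15); bot.movel([*OF,.22],.3)
o=observe(); s=cams.snapshot("wrist"); cv2.imwrite("pics/w4.png",s["image"][:,:,::-1])
# on to a view over the chimney, jaws along roof x (k=1)
p,T=tcp_from_mid(np.array([*CH,.13]),roofR(yaw,0),1)
bot.move_to([p[0]-.02,p[1]-.02,.30],R2q(T)); bot.move_gripper(1.0); bot.hold(.2)
import pickle
o=observe(); s=cams.snapshot("wrist"); pickle.dump((o,s),open("w5.pkl","wb")); print(o["clock"],o["position"],o["joint_pos"])
cv2.imwrite("pics/w5.png",s["image"][:,:,::-1])
```

```text
True [ 0.4754404  -0.08985683  0.0184412 ] [-0.41362368  0.8372244   5.61822452]
23.0417 [0.56182861 0.1892409  0.30007667] [1.36893023e-01 3.05481178e-01 1.32401414e+00 2.28933114e-07
 1.51197963e+00 3.04772361e-01]
```

View pics/w4.png

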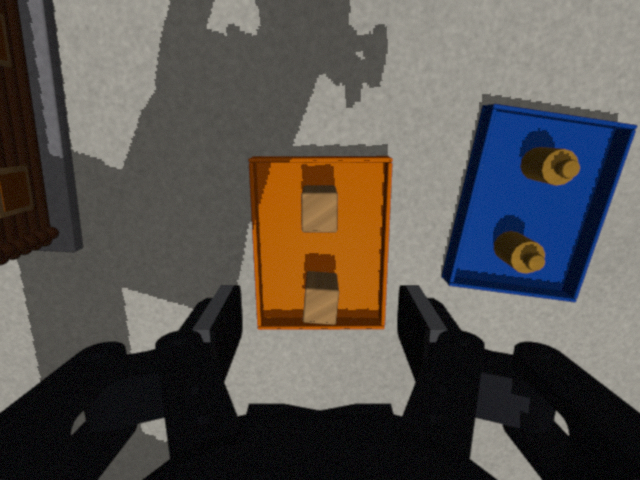

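View pics/w5.png

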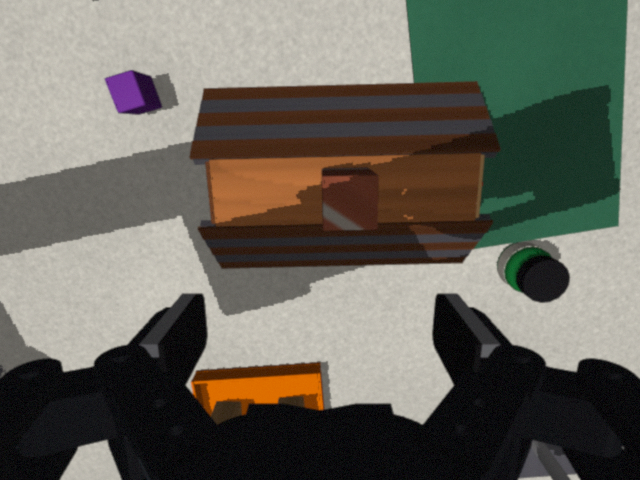

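The block stands upright at (320,210) in w4, next to the old one. In w5 the chimney top is at about (350,203). I check its position, then grip.

Run:
```python
from plan import *
import pickle
o,s=pickle.load(open("w5.pkl","rb")); P=wpose(o,s)
im=np.clip(s["image"].astype(float)*1.8,0,255).astype(np.uint8); crop(im,290,140,410,250,5,"pics/c6.png")
```

```text
(no output)
```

View pics/c6.png

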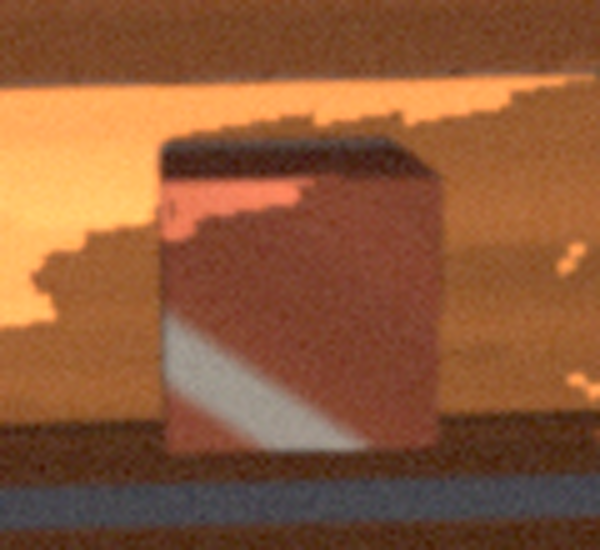

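Run:
```python
from plan import *
from rig import bot, observe, cams
import pickle
o,s=pickle.load(open("w5.pkl","rb")); P=wpose(o,s)
c=np.array([onplane(s,p,.207,P) for p in np.array([(162,178),(440,176),(440,447),(167,452)])/5+[290,140]])
d=c[1]+c[2]-c[0]-c[3]; ry=np.arctan2(d[1],d[0])
print(c.mean(0),[np.linalg.norm(c[i]-c[i-1]).round(4) for i in range(4)],np.rad2deg(ry))
C=(c.mean(0)[:2]+CH)/2; assert np.linalg.norm(c.mean(0)[:2]-CH)<.005
p,T=tcp_from_mid(np.array([*C,.13]),roofR(yaw,0),1); q=R2q(T)
bot.movel([p[0],p[1],.27],.25,rot=q); f=bot.movel(p,.12,until_force=15)
o=observe(); print(f,o["position"],p,o["clock"],o["force"])
bot.move_gripper(0); o=observe(); print(o["width"],o["force"])
bot.movel(p+[0,0,.02],.04); o=observe(); print(o["force"],o["wrist_torque"],o["width"])
bot.movel(p+[0,0,.13],.12); o=observe(); print(o["clock"],o["position"],o["force"],o["wrist_torque"],o["width"])
s=cams.snapshot("side"); cv2.imwrite("pics/s6.png",s["image"][:,:,::-1])
s=cams.snapshot("top"); cv2.imwrite("pics/t6.png",s["image"][:,:,::-1])
```

```text
[0.58232722 0.21000124 0.207     ] [np.float64(0.0336), np.float64(0.033), np.float64(0.0333), np.float64(0.0337)] -8.914270106613877
False [0.58270814 0.20971817 0.17510828] [0.58206361 0.20970062 0.174     ] 24.3583 [ 0.23685981 -0.11576426 -0.25376791]
0.3910834818601578 [0.38577436 0.10019388 4.1982026 ]
[-0.13181351 -0.66290037 -3.65187014] [0.03648039 0.0079807  0.03898134] 0.3950292740642007
26.6 [0.58160528 0.20961829 0.30289763] [ 0.23759683  0.46068536 -3.45328794] [ 0.02160778 -0.00396052 -0.01841452] 0.3909031998765476
```

View pics/s6.png

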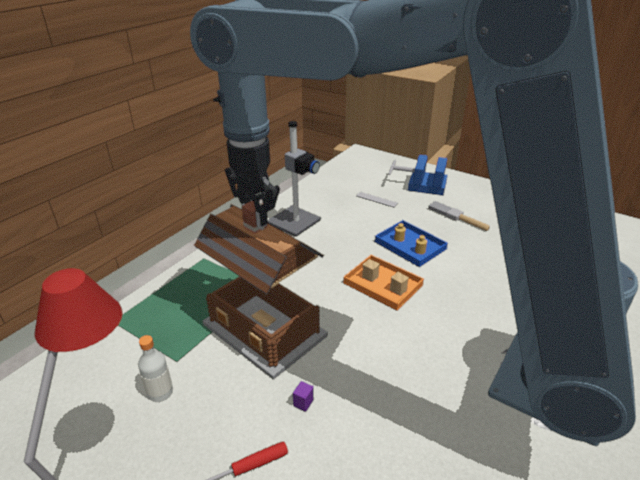

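View pics/t6.png

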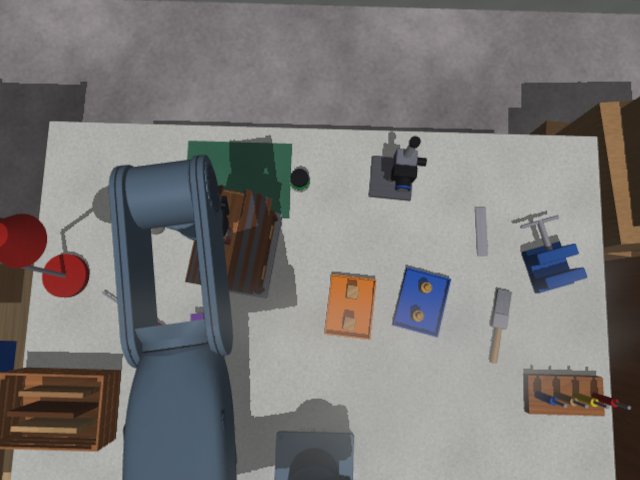

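The roof is hanging level, clear of the walls, and both trays are undisturbed. I carry it back from the camera, tilt it, and approach along the lens axis.

Run:
```python
from plan import *
from rig import bot, observe, cams
import pickle
u=np.array([np.cos(LY),np.sin(LY),0]); F=lens-.2*u
def go(mid,y,p): 
    a,T=tcp_from_mid(np.array(mid),roofR(y,np.deg2rad(p)),1); return a,R2q(T)
a,q=go([.46,.06,.27],np.deg2rad(-8),0); bot.movel(a,.15,rot=q)
b,qb=go(F-.08*u+[0,0,.03],LY,20); bot.movel(b,.15,rot=qb)
o=observe(); print(o["clock"],o["position"],b,o["width"])
c,qc=go(F,LY,20); bot.movel(c,.08,rot=qc); bot.hold(.5)
o=observe(); print(o["clock"],o["position"],c,o["width"],o["force"],o["wrist_torque"])
s=cams.snapshot("side"); t=cams.snapshot("top"); pickle.dump((o,s,t),open("fin.pkl","wb"))
cv2.imwrite("pics/s7.png",s["image"][:,:,::-1]); cv2.imwrite("pics/t7.png",t["image"][:,:,::-1]); crop(s["image"],250,100,410,240,4,"pics/s7c.png")
```

```text
29.875 [ 0.42216587 -0.17185883  0.27741438] [ 0.42216984 -0.17221843  0.27734648] 0.39141476758706617
31.5917 [ 0.50192479 -0.17781036  0.24738821] [ 0.50197496 -0.17779895  0.24734648] 0.39178957951416166 [-0.30955405 -0.12639488 -2.96874312] [-0.00490063  0.36150196 -0.04807911]
```

View pics/s7.png

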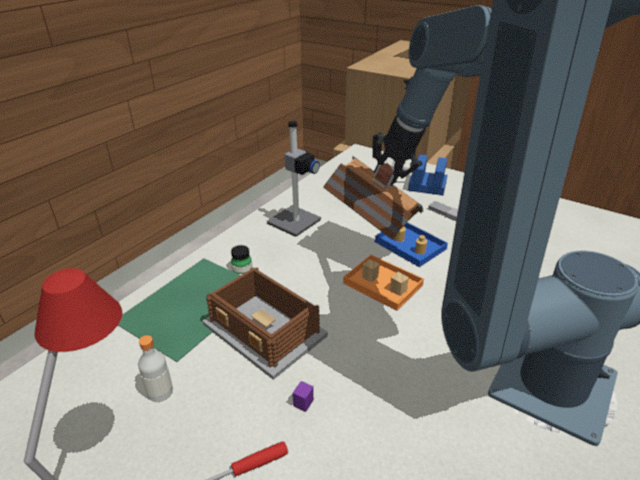

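View pics/t7.png

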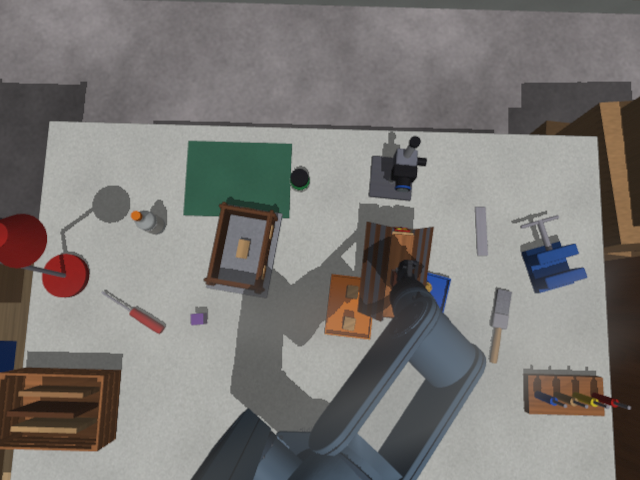

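View pics/s7c.png

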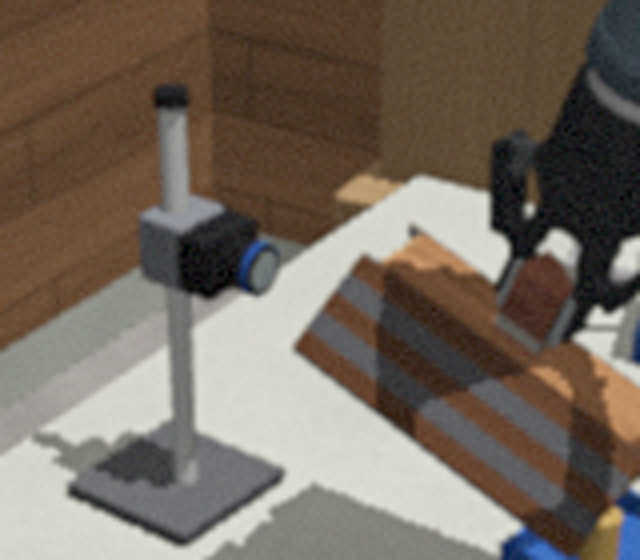

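Run:
```python
from plan import *
import pickle
o,s,t=pickle.load(open("fin.pkl","rb"))
Rr=roofR(LY,np.deg2rad(20)); T=q2R(o["tcp_rot"])
# roof pose from actual tool pose
g=o["position"]-T[:,2]*.011; Rr=np.column_stack([T[:,1],T[:,0],-T[:,2]]); print(np.linalg.det(Rr)); mid=g-Rr@[0,0,.055]
print(mid,Rr.T@(lens-mid), "pitch",np.rad2deg(np.arcsin(Rr[2,0])))
pts={"eFL":(112,80,-35),"eFR":(112,-80,-35),"eBL":(-112,80,-35),"eBR":(-112,-80,-35),"dFL":(98,25,27),"dFR":(98,-25,27),"dBL":(-98,25,27),"dBR":(-98,-25,27)}
for cam,n in((s,"s8"),(t,"t8")):
    im=cv2.resize(cam["image"],None,fx=4,fy=4,interpolation=cv2.INTER_CUBIC)
    for k,v in pts.items():
        p=proj(cam,mid+Rr@(np.array(v)/1000)); cv2.circle(im,tuple(np.int32(p*4)),4,(0,255,0),-1); cv2.putText(im,k,tuple(np.int32(p*4)+5),0,.5,(255,255,0),1); print(n,k,p.round(1))
    x0,y0=(1160,480) if n=="s8" else (1360,700)
    cv2.imwrite(f"pics/{n}.png",im[y0:y0+600,x0:x0+640,::-1])
```

```text
1.0000000000000007
[ 0.51693937 -0.17886223  0.20604264] [ 1.87963737e-01  3.52109778e-05 -6.84714466e-02] pitch 20.003461433914335
s8 eFL [321.  186.7]
s8 eFR [356.9 164.4]
s8 eBL [389.8 240.5]
s8 eBR [422.1 212.8]
s8 dFL [345.1 163.6]
s8 dFR [356.5 156.8]
s8 dBL [406.7 209.8]
s8 dBR [417.  201.4]
t8 eFL [366.6 219.9]
t8 eFR [434.5 226.5]
t8 eBL [356.  309.4]
t8 eBR [420.7 315.8]
t8 dFL [392.7 232.9]
t8 dFR [415.1 235.1]
t8 dBL [381.7 315.6]
t8 dBR [403.2 317.7]
```

View pics/s8.png

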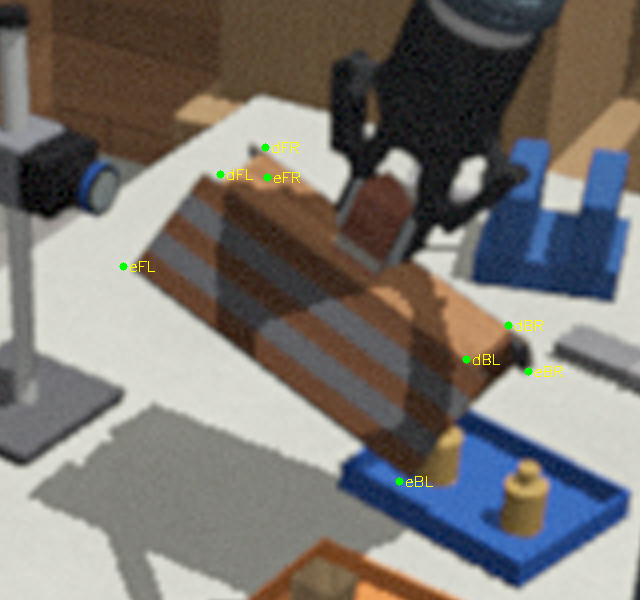

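View pics/t8.png

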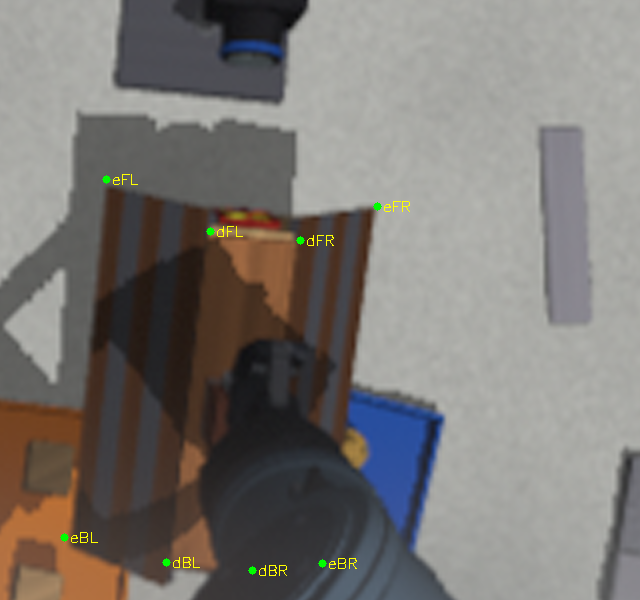

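Run:
```python
from plan import *
import pickle
o,s,t=pickle.load(open("fin.pkl","rb"))
S=lambda a:ray(s,np.array(a)/4+[290,120]); T=lambda a:ray(t,np.array(a)/4+[340,175])
F,r1=tri([S((140,264)),T((107,189))]); B,r2=tri([S((416,471)),T((70,546))]); d=F-B
print(F,r1,B,r2,np.linalg.norm(d),"yaw",np.rad2deg(np.arctan2(d[1],d[0])),"pitch",np.rad2deg(np.arcsin(d[2]/np.linalg.norm(d))))
M=(F+B)/2; Rr=roofR(LY,np.deg2rad(20)); 
for z in(-35,-27): 
    m=M-Rr@[0,.08,z/1000]; print("mid",m, R.from_euler('Z',LY).as_matrix().T@(m-lens))
```

```text
[ 0.63080985 -0.10829955  0.21605906] [np.float64(0.002519961221708456), np.float64(0.002519961221708476)] [ 0.4229949  -0.09639903  0.14317687] [np.float64(0.0018837021995773478), np.float64(0.0018837021995774972)] 0.22054588371370865 yaw -3.2774646347544083 pitch 19.29686234658267
mid [ 0.50938031 -0.18131938  0.21250721] [-0.207416   -0.00299529  0.00650721]
mid [ 0.51210981 -0.18151025  0.20498967] [-0.20467984 -0.00299529 -0.00101033]
```

The two-view check agrees with the plan: the eave measures 221 mm (224 given), pitch is 19.3°, yaw is within 1° of the lens axis, and the middle is about 205 mm from the lens. Handing in.

Run:
```python
from rig import bot, observe, job
o=observe(); print(o["clock"],o["width"],o["force"],abs(o["joint_vel"]).max())
job.hand_in(); o=observe(); print(o["clock"],o["position"],o["width"])
```

```text
31.6917 0.39211790941110547 [-0.39281334  0.25141744 -3.63439235] 0.0014918625542825739
the job is handed in; nothing more can be done
the job is handed in; nothing more can be done
```

I handed the job in at about 31.7 s with the roof still held in front of the camera. The brass weight stands upright in the blue tray, and the wooden block stands upright in the orange tray. I then lifted the roof straight up by its chimney and brought it to the lens, window gable first.

**Last checks, from the side and top cameras together:**

| Measure | Found | Aim |
|---|---|---|
| Roof middle before the lens | 205–207 mm | about 200 mm |
| Sideways offset | −3 mm | 0 |
| Height offset | between −1 and +7 mm | 0 |
| Tilt | 19.3° | 20° |
| Yaw against the lens axis | under 1° off | square |

- **Grip:** the jaw width held steady at 0.39, the wrist carried 3.6 N (about the roof's weight), and the arm was at rest.
- **Trays and camera:** in the last pictures the new and old pieces stood in their trays. The robot's shadow and the roof hid part of the blue one. The camera looked undisturbed.

**One disagreement:** the drawn eave corners sat 2–5 pixels (about 6–10 mm) from the visible ones. I put part of that down to the thickness of the eaves; it is well inside the limits.

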